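# Clamp the glued pottery joints through the press guard

## Robot

A 6-joint arm with a two-finger parallel gripper is mounted at the origin on the work surface. World frame = base frame: x ahead of the robot, y to its left, z up, the work surface at z = 0. Lengths are in m, angles in rad, forces in N, time in s.
With the tool pointing down it reaches from about 0.225 to 0.875 m from the base axis. Payload 3.4 kg.
Tool frame: the origin (TCP) lies between the finger pads; the fingertips stand 17 mm ahead of it and the grasp point (between the pads) lies 2 mm behind it; y points along the fingers, z is the direction in which the jaws open and shut, and the axes are right-handed (so a half turn about y gives the same grasp; the last joint's range is limited). The gripper opens to 85 mm and grips with 20 to 120 N. Pads are 22 mm wide; open, the fingers measure 114 mm over their backs; the gripper's body (76 mm by 85 mm) begins 54 mm behind the grasp point. The pads swing forward as they close: fully open they stand 13 mm farther back than shut.
Start: joints at [1.109, 0.276, 1.505, -0, 1.361, -0.121], TCP at [0.192, 0.542, 0.248] pointing down, gripper open.
Joint ranges: [-2.89, 2.89], [-0.75, 2.08], [0.22, 2.7], [-1.18, 4.32], [0.11, 2.71], [-2.7, 2.7]. Speed limits (rad/s): [2.57, 2.57, 3.14, 3.14, 3.14, 3.14].

## Interface

Orientations are given as a unit quaternion [w, x, y, z].
In Python, from rig import manip, get_image, camera_model, sign_off, spot_in, silhouettes, spot_point gives the robot as it stands.
- The arm moves only by the tool jog_arm, never from a script. Its argument "targets" is a list of rows, each a list of 3 entries, a list of its own where there are three numbers: the finger opening in m, from 0 to 0.0854, then the shift along the world's x, y, z in m, then the turn about the world's z in rad. In form: [[claw, [x, y, z], spin], ...]. A call has 1 to 10 rows; each row shifts and turns the commanded pose from where the row before left it; what a row does not reach is not made up. A row lasts 1/8 s, in which the tool goes at most 62.5 mm and 10.7 degrees, less where a joint would pass 70% of its speed; a pose out of reach is approached as far as the arm can. A call with a gripper value outside its range is refused whole. The fingers move at their own pace and stop on an object; "force" is the grip in N (left out, the last holds). Time passes only in rows, so rows that do not move let the fingers close. It gives the time, the measured TCP pose, the force and the opening at its end, in the units of the state.
- manip.get_state(): the state, without advancing time (a new reading comes with each control period).
- get_image(name): name is "side" or "top"; returns (picture, depth): 400x640x3 uint8, red, green, blue; 400x640 float32, m along the optical axis (not along the pixel's ray), 0 where there is no reading.
- camera_model(name): a dict with "mtx" (3x3 intrinsics, pixels), "distortion" ([k1, k2, p1, p2, k3] as OpenCV has them; the pictures are not rectified), "world_from_camera" (4x4, takes a point from camera to world coordinates). Camera axes: x right, y up, looking along -z (the intrinsics and any distortion apply to the point x, -y, -z); pixel columns grow to the right and rows downward; lengths in m; the calibration is good to about 2 mm. A picture is of the moment at which its call begins. camera_model takes no time and is no camera call.
- sign_off(): hands the job in, once; it reports no verdict.
Trained networks look in the newest picture that a camera, given by its name, has taken for a name from the list of things; names that differ only in an ending like _2 or _b are one class to them, and where a whole thing is asked for, a point or a joint stands for the part that bears it (a point fixed in the world has none). Each returns a list of dicts, best first, with "score" (0 to 1); they miss things now and then, are a little off and sometimes report something else, mostly with a low value. They report only what shows in the picture. A call takes as long as a camera call.
- spot_in(name, camera): "position" ([column, row] in pixels, amid what is visible of it).
- silhouettes(name, camera): "mask" (400x640 bool, what is visible of it) and "position" ([column, row] in pixels, amid what is visible of it).
- spot_point(name, camera): "position" ([column, row] in pixels: a listed point, or the origin of a listed thing).
The state is a dict: "clock": time; "qpos": joint angles; "qd": joint speeds; "effort": joint torques, N m; "position": TCP position; "ee_rot": TCP orientation; "contact_force": force on the tool from outside, world axes, zero at the start; "moment": the same for the moment, N m; "width": finger opening in m.
Only numpy, scipy, OpenCV 4.12 (cv2) and the standard library are available. Lean on these libraries where they do the work, as an engineer would, in place of code of your own. Each camera call takes 0.05 s, during which the arm holds its last target.

## Task

Two of the three trays in the bonding press hold a freshly glued piece of pottery: reach down through the guard windows and press the red levers of those two stations fully down, in any order, so that they stay down, without touching the yellow guard. Leave the lever of the empty tray up, keep off the trays and pottery, and do not disturb the jar, the tape and the loose sherd; nothing needs to be gripped.

Things in the scene. Friction and masses are not known exactly. Their poses are not given: they have to be found in the camera images.
- press: Grey fixed press, base plate 280 x 410 x 15 mm. Origin on the bench; x points away from the robot, from window side to hinge side, y left along the row, z up. Stations at y = +125 (left), 0 (middle), -125 mm (right). At each, a tray lies under the rubber pad at x = +75 and the lever is hinged at x = +135 mm.
- guard: Yellow guard fixed to the press: a level frame 12 mm thick on thin posts. Origin: centre of the middle window on the top face, 137 mm above the bench (press x = -50 mm); axes as the press. Three windows 100 x 100 mm clear, centred at y = +125, 0, -125 mm; bars between them 25 mm, front and rear bars 20 mm wide. A wide-open gripper does not fit through, shut fingers do.
- tray_a: A shallow white tray (88 x 100 x 12 mm) that carries a brown arched piece of pottery, about 65 mm, glued across its middle, on a grey foam bed; it lies at one of the three stations, under the pad. Origin at the centre of its underside, 15 mm above the bench. Fixed.
- tray_b: The second loaded tray, the same but with half of its pottery darker, at another station; same origin.
- tray_empty: The empty white tray, at the remaining station; same size and origin.
- paddle_left (a point): Centre of the top face of the red paddle (left station; 42 x 46 mm, 8 mm thick) at the free end of the lever, in the middle of its window in plan. At rest it lies about 8 to 14 mm below the guard's top face, pressed home 38 mm below it. Its z axis points up.
- lever_left (a joint): Angle of the left lever in rad: 0 fully raised (starts at 0 to 0.03), 0.165 fully down on its stop (lever level, pad on the work). 185 mm from hinge to paddle, so the paddle travels 30 mm; pushing takes about 6 N; it stays where it is left (friction, no spring).
- paddle_mid (a point): Centre of the top face of the red paddle (middle station; 42 x 46 mm, 8 mm thick) at the free end of the lever, in the middle of its window in plan. At rest it lies about 8 to 14 mm below the guard's top face, pressed home 38 mm below it. Its z axis points up.
- lever_mid (a joint): Angle of the middle lever in rad: 0 fully raised (starts at 0 to 0.03), 0.165 fully down on its stop (lever level, pad on the work). 185 mm from hinge to paddle, so the paddle travels 30 mm; pushing takes about 6 N; it stays where it is left (friction, no spring).
- paddle_right (a point): Centre of the top face of the red paddle (right station; 42 x 46 mm, 8 mm thick) at the free end of the lever, in the middle of its window in plan. At rest it lies about 8 to 14 mm below the guard's top face, pressed home 38 mm below it. Its z axis points up.
- lever_right (a joint): Angle of the right lever in rad: 0 fully raised (starts at 0 to 0.03), 0.165 fully down on its stop (lever level, pad on the work). 185 mm from hinge to paddle, so the paddle travels 30 mm; pushing takes about 6 N; it stays where it is left (friction, no spring).
- jar_c (a point): Centre of a loose closed jar, 52 mm across, 70 mm tall, standing near the press.
- tape_c (a point): Centre of a loose roll of cream tape lying flat, 84 mm across, 24 mm high.
- sherd_c (a point): Centre of a loose flat brown sherd with a blue tag, about 65 x 40 x 10 mm, lying beside the press.

How it is judged:
At the end, for the whole second after the job is handed in: The levers of both stations with pottery read more than 0.15 rad (home is 0.165), the lever of the empty station reads less than 0.06 rad, and the jar, tape and sherd lie within 20 mm of where they started (((y of tray_empty in the frame of press above 0.0625 m and value of joint lever_left below 0.06 rad and value of joint each of lever_mid, lever_right above 0.15 rad) or (y of tray_empty in the frame of press between -0.0625 and 0.0625 m and value of joint lever_mid below 0.06 rad and value of joint each of lever_left, lever_right above 0.15 rad) or (y of tray_empty in the frame of press below -0.0625 m and value of joint lever_right below 0.06 rad and value of joint each of lever_left, lever_mid above 0.15 rad)) and distance of each of jar_c, tape_c, sherd_c from where it was at the start of the episode below 0.02 m); the robot touches nothing.
It fails at once if the robot touches the yellow guard (more than 0.5 N) (contact force between any of the fingers, the arm and guard above 0.5 N).
It fails at once if the lever of the empty station is pressed (beyond 0.06 rad) ((y of tray_empty in the frame of press above 0.0625 m and value of joint lever_left above 0.06 rad) or (y of tray_empty in the frame of press between -0.0625 and 0.0625 m and value of joint lever_mid above 0.06 rad) or (y of tray_empty in the frame of press below -0.0625 m and value of joint lever_right above 0.06 rad)).
It fails at once if the robot touches a tray or the pottery (more than 0.5 N) (contact force between any of the fingers, the arm and tray_a above 0.5 N or contact force between any of the fingers, the arm and tray_b above 0.5 N or contact force between any of the fingers, the arm and tray_empty above 0.5 N).
It fails at once if the jar, tape or loose sherd is moved more than 20 mm or lifted (distance of any of jar_c, tape_c, sherd_c from where it was at the start of the episode above 0.02 m).
It also fails if it takes over 38 s, if anything falls off the work surface, if the arm or the gripper's body presses on something with over 40 N, if the wrist force passes 120 N, or if a joint passes its speed limit or range.

## Working session

There is one attempt and no reset: what is moved stays moved. The work goes in short steps, Python scripts to look and compute and a tool call to move; the robot and the scene stay as the last step left them, time stands still between calls to the robot, and variables do not carry over. Pictures are saved under pics/ and viewed, and the job is handed in when it is done.

Besides the shell and the picture viewer there is one more tool, called after "Request:" as a command line: name --argument value ..., lists and objects as JSON in quotes. jog_arm: Moves the arm, as the interface text tells. Its arguments: {"type":"object","properties":{"targets":{"type":"array","items":{"type":"array"}},"force":{"type":"number"}},"required":["targets"]}

```bash
mkdir -p pics; ls
python3 - <<'E'
from rig import *
import cv2
for n in ("side","top"):
    p,d=get_image(n); cv2.imwrite(f"pics/{n}0.png",p[:,:,::-1]); 
    m=camera_model(n); print(n,m)
print(manip.get_state())
E
```

```text
pics
side {'mtx': array([[427.77867552,   0.        , 315.13811886],
       [  0.        , 427.77867552, 197.79661802],
       [  0.        ,   0.        ,   1.        ]]), 'distortion': array([-0.09568992,  0.        ,  0.        ,  0.        ,  0.        ]), 'world_from_camera': array([[ 0.90106489,  0.27843642, -0.33249847,  0.1851504 ],
       [-0.43357036,  0.56078126, -0.70536595, -0.71197851],
       [-0.00994066,  0.77974197,  0.62602208,  0.79820484],
       [ 0.        ,  0.        ,  0.        ,  1.        ]])}
top {'mtx': array([[361.42778668,   0.        , 325.36751922],
       [  0.        , 361.42778668, 201.7391112 ],
       [  0.        ,   0.        ,   1.        ]]), 'distortion': array([-0.06006749,  0.        ,  0.        ,  0.        ,  0.        ]), 'world_from_camera': array([[ 5.21711261e-04,  9.87629909e-01, -1.56802072e-01,
         4.51039793e-01],
       [-9.99628048e-01, -3.76046730e-03, -2.70115512e-02,
         8.93436327e-02],
       [-2.72670650e-02,  1.56757841e-01,  9.87260597e-01,
         9.55734313e-01],
       [ 0.00000000e+00,  0.00000000e+00,  0.00000000e+00,
         1.00000000e+00]])}
{'clock': 0.1, 'qpos': array([ 1.10899335e+00,  2.76528421e-01,  1.50601570e+00, -1.02992680e-05,
        1.36067751e+00, -1.21014437e-01]), 'qd': array([-0.00045986, -0.00276606, -0.00156621, -0.00117689, -0.00199114,
        0.00025586]), 'effort': array([ 1.12409049e-03, -4.17699265e+01, -2.46405190e+01, -9.67208257e-05,
        5.82093096e-03, -1.51531088e-05]), 'position': array([0.19200121, 0.54152999, 0.24752442]), 'ee_rot': array([-0.69631368,  0.69741902, -0.12006601,  0.1197419 ]), 'contact_force': array([-0.50687311,  0.13790463,  0.23249145]), 'moment': array([-0.05944332,  0.0186821 , -0.01274051]), 'width': 0.08565209545448407}
```

View pics/side0.png

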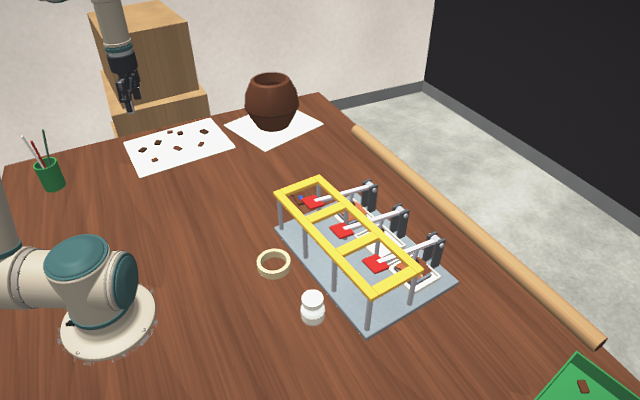

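View pics/top0.png

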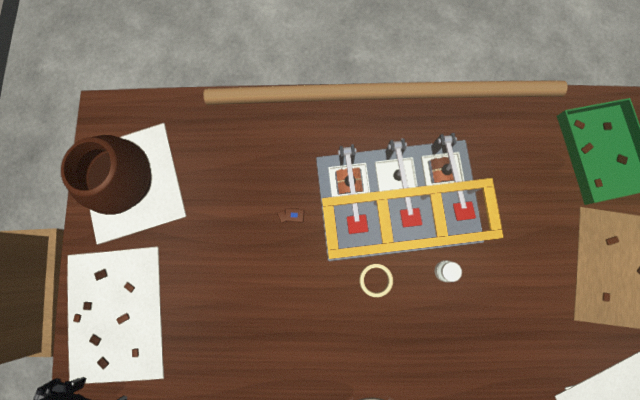

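The top view shows brown pieces in the left (350,180) and right (441,168) trays. The middle one (396,175) looks empty. Next I'll zoom in and fit the guard and paddles from depth.

```bash
cat > h.py <<'E'
import numpy as np, cv2
from rig import *
def cloud(n,d,mask):
    m=camera_model(n); v,u=np.nonzero(mask&(d>0))
    return pts(m,np.c_[u,v].astype(float),d[v,u])
def pts(m,uv,z):
    n=cv2.undistortPoints(uv.reshape(-1,1,2),m['mtx'],m['distortion']).reshape(-1,2)
    c=np.c_[n[:,0]*z,-n[:,1]*z,-z,np.ones(len(z))]
    return (c@m['world_from_camera'].T)[:,:3]
def proj(m,P):
    w=np.linalg.inv(m['world_from_camera']);c=np.c_[P,np.ones(len(P))]@w.T
    c=c[:,:3]*[1,-1,-1]
    return cv2.projectPoints(c,np.zeros(3),np.zeros(3),m['mtx'],m['distortion'])[0].reshape(-1,2)
E
python3 - <<'E'
from h import *
for n in ("top","side"):
    p,d=get_image(n)
    hsv=cv2.cvtColor(p,cv2.COLOR_RGB2HSV)
    y=(hsv[...,0]>18)&(hsv[...,0]<32)&(hsv[...,1]>150)&(hsv[...,2]>120)
    P=cloud(n,d,y)
    P=P[(P[:,2]>.125)&(P[:,2]<.15)]
    print(n,len(P),np.median(P[:,2]))
    r=cv2.minAreaRect(P[:,:2].astype(np.float32)); print("rect",r)
    red=((hsv[...,0]<6)|(hsv[...,0]>174))&(hsv[...,1]>190)&(hsv[...,2]>120)
    k,l,s,c=cv2.connectedComponentsWithStats(red.astype(np.uint8))
    for i in range(1,k):
        if s[i,4]>80: 
            Q=cloud(n,d,l==i); Q=Q[Q[:,2]>.08]
            if len(Q): print("red",c[i],s[i,4],np.median(Q,0),Q.mean(0), Q.min(0),Q.max(0))
    for t in ("guard","paddle_left","paddle_mid","paddle_right","press","tray_a","tray_empty","jar_c","tape_c","sherd_c"):
        r=spot_point(t,n)
        m=camera_model(n)
        o=[]
        for x in r[:3]:
            u=np.array([x['position']],float); zz=d[int(round(u[0,1])),int(round(u[0,0]))]
            o.append((round(x['score'],2),u[0].round(0),pts(m,u,np.array([zz]))[0].round(3)))
        print(t,o)
    if n=="top": c=p[120:280,300:520]
    else: c=p[160:345,260:470]
    cv2.imwrite(f"pics/{n}1.png",cv2.resize(c[:,:,::-1],None,fx=3.2,fy=3.2,interpolation=cv2.INTER_CUBIC))
E
```

```text
top 4491 0.13574331222859193
rect ((0.5450685024261475, -0.08594803512096405), (0.139849454164505, 0.3991793692111969), 6.4462809562683105)
guard []
paddle_left [(0.66, array([358., 224.]), array([0.532, 0.037, 0.124]))]
paddle_mid [(0.79, array([414., 217.]), array([ 0.546, -0.092,  0.126]))]
paddle_right [(0.63, array([462., 210.]), array([ 0.562, -0.204,  0.13 ])), (0.53, array([346., 179.]), array([0.65 , 0.063, 0.064]))]
press [(0.69, array([397., 205.]), array([ 0.591, -0.074,  0.016]))]
tray_a [(0.77, array([440., 167.]), array([ 0.687, -0.183,  0.039])), (0.74, array([348., 182.]), array([0.643, 0.058, 0.064]))]
tray_empty [(0.79, array([394., 175.]), array([ 0.66 , -0.06 ,  0.062])), (0.44, array([400., 205.]), array([ 0.592, -0.082,  0.013]))]
jar_c [(0.87, array([449., 272.]), array([ 0.418, -0.186,  0.066]))]
tape_c [(0.91, array([376., 280.]), array([ 0.397, -0.017, -0.002]))]
sherd_c [(0.72, array([292., 214.]), array([0.569, 0.203, 0.013]))]
side 1321 0.13496462481876148
rect ((0.5436296463012695, -0.08498932421207428), (0.14270351827144623, 0.40500766038894653), 6.552
[... 328 characters left out ...]
.6  , -0.274,  0.138]))]
paddle_right [(0.81, array([374., 262.]), array([ 0.56 , -0.208,  0.128]))]
press [(0.88, array([351., 262.]), array([ 0.569, -0.098,  0.016]))]
tray_a [(0.97, array([411., 274.]), array([ 0.604, -0.276,  0.138])), (0.53, array([351., 216.]), array([0.638, 0.026, 0.042]))]
tray_empty [(0.65, array([380., 242.]), array([ 0.602, -0.161,  0.128]))]
jar_c [(0.6, array([314., 308.]), array([ 0.415, -0.215,  0.065]))]
tape_c [(0.7, array([271., 263.]), array([ 0.395, -0.001,  0.002])), (0.52, array([348., 214.]), array([ 0.601, -0.023,  0.102])), (0.5, array([373., 260.]), array([ 0.559, -0.202,  0.129]))]
sherd_c [(0.61, array([299., 197.]), array([0.56 , 0.198, 0.011]))]
```

View pics/top1.png

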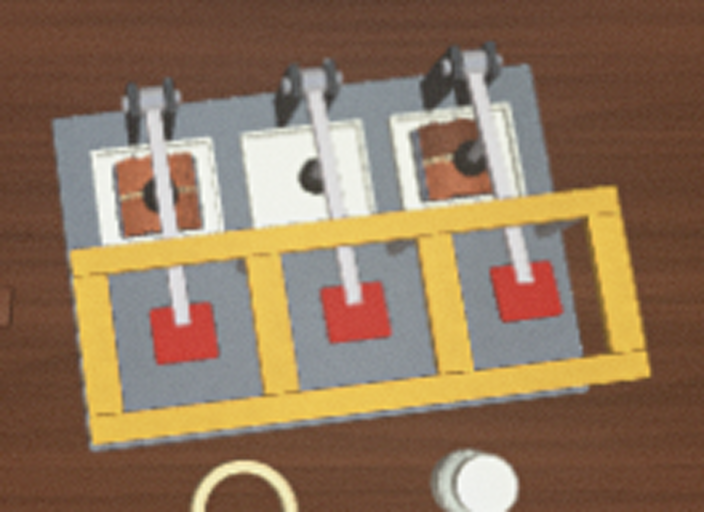

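View pics/side1.png

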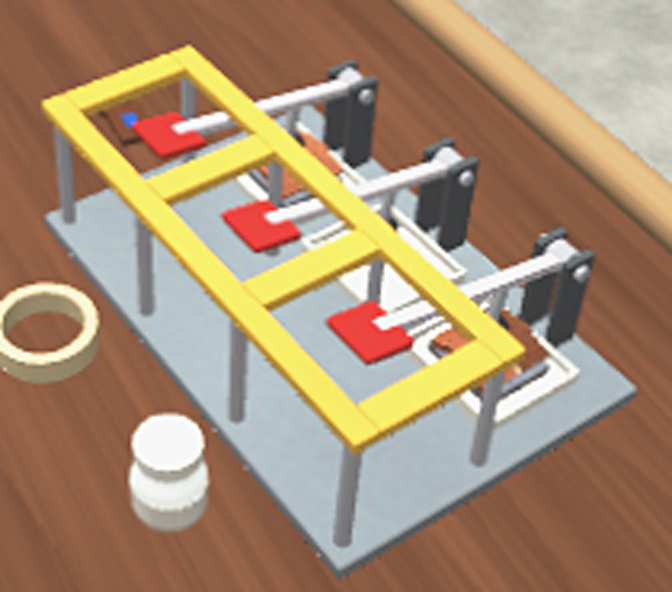

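Run:
```python
from h import *
from scipy.spatial.transform import Rotation as R
s=manip.get_state();q=s['ee_rot'];print(R.from_quat(q[[1,2,3,0]]).as_matrix().round(3),s['position'],s['clock'])
a=np.radians(6.5);x=np.array([np.cos(a),np.sin(a)]);y=np.array([-x[1],x[0]])
g=np.array([.5445,-.0855])
for k in (.125,-.125): print(g+k*y, g+k*y-s['position'][:2])
# check overlay
for n in("top","side"):
    p,d=get_image(n);p=p[:,:,::-1].copy()
    for k in(.125,0,-.125):
        c=np.array([np.r_[g+i*x+(k+j)*y,.137] for i,j in((.05,.05),(.05,-.05),(-.05,-.05),(-.05,.05),(0,0))])
        for u in proj(camera_model(n),c): cv2.circle(p,tuple(int(t) for t in u.round()),1,(255,0,0),-1)
    cv2.imwrite(f"pics/{n}2.png",p[150:300,260:520].repeat(3,0).repeat(3,1))
```

```text
[[ 0.942  0.     0.334]
 [-0.334  0.     0.942]
 [-0.    -1.     0.   ]] [0.19221514 0.54195307 0.24832904] 1.2
[0.5303496  0.03869648] [ 0.33813446 -0.50325659]
[ 0.5586504  -0.20969648] [ 0.36643526 -0.75164955]
```

Request:
jog_arm --targets '[[0, [0.03, -0.05, 0.0], 0], [0, [0.03, -0.05, 0.0], 0], [0, [0.03, -0.05, 0], 0], [0, [0.03, -0.05, 0], 0], [0, [0.03, -0.05, 0], 0], [0, [0.03, -0.05, 0], 0], [0, [0.03, -0.05, 0], 0], [0, [0.03, -0.05, 0], 0]]'

```text
clock: 2.3
position: [0.4331, 0.1403, 0.2487]
ee_rot: [0.697, -0.697, 0.12, -0.12]
contact_force: [0.4, 0.3, 0.4]
width: -0.0001
```

View pics/top2.png

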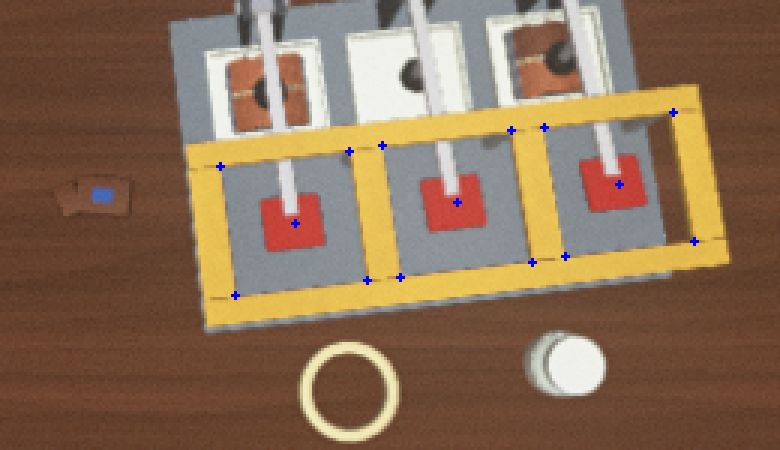

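View pics/side2.png

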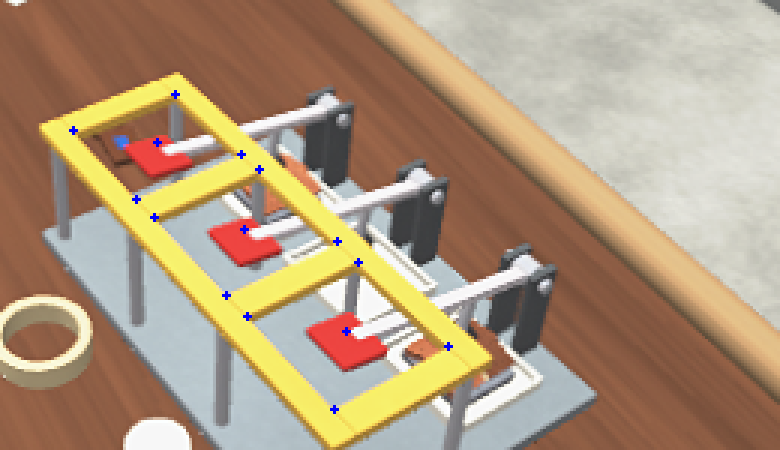

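Request:
jog_arm --targets '[[0, [0.03, -0.03, 0], 0.15], [0, [0.03, -0.03, 0], 0.15], [0, [0.03, -0.03, 0], 0.15], [0, [0.007, -0.012, 0], 0], [0, [0, 0, -0.02], 0], [0, [0, 0, -0.02], 0], [0, [0, 0, -0.01], 0], [0, [0, 0, 0], 0]]'

```text
clock: 3.3
position: [0.5284, 0.0404, 0.1979]
ee_rot: [0.706, -0.706, -0.038, 0.039]
contact_force: [0.5, -0.6, -0.3]
width: -0.0001
```

The blue model points sit on the window corners in both views, so the fit is good. The fingers are above the left window, so I'm going down.

Request:
jog_arm --targets '[[0, [0.001, -0.001, -0.02], 0], [0, [0, 0, -0.02], 0], [0, [0, 0, -0.005], 0], [0, [0, 0, -0.005], 0], [0, [0, 0, -0.005], 0], [0, [0, 0, 0], 0]]'

```text
clock: 4.05
position: [0.5306, 0.039, 0.1437]
ee_rot: [0.706, -0.706, -0.039, 0.038]
contact_force: [0.1, 0.1, -0.0]
width: -0.0001
```

Run:
```python
from h import *
for n in("top","side"):
    p,d=get_image(n);p=p[:,:,::-1]
    cv2.imwrite(f"pics/{n}3.png",p[110:300,260:520].repeat(3,0).repeat(3,1))
s=manip.get_state();print(s['position'],s['contact_force'])
```

```text
[0.53045142 0.03892654 0.14364884] [ 0.10297031  0.4712162  -0.90508159]
```

View pics/top3.png

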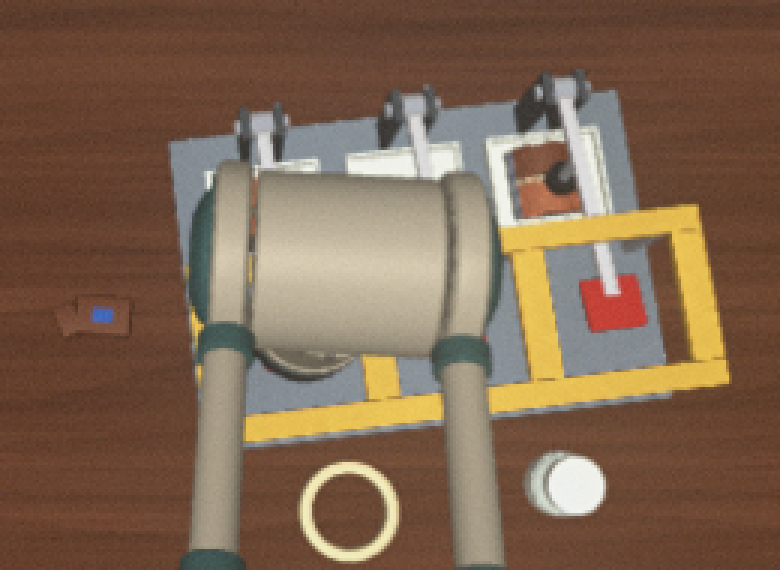

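View pics/side3.png

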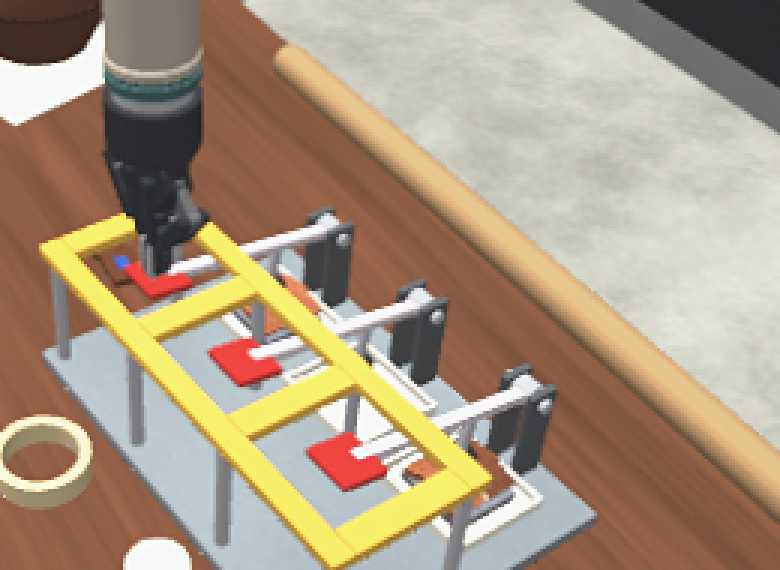

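The side view shows the fingertips just above the left paddle (~(150,275)), centred in the window. Pressing now.

Request:
jog_arm --targets '[[0, [0, 0, -0.006], 0], [0, [0, 0, -0.006], 0], [0, [0, 0, -0.006], 0], [0, [0, 0, -0.004], 0], [0, [0, 0, 0], 0]]'

```text
clock: 4.78
position: [0.5291, 0.0388, 0.1212]
ee_rot: [-0.706, 0.706, 0.038, -0.039]
contact_force: [-0.3, -0.7, 1.7]
width: -0.0001
```

Request:
jog_arm --targets '[[0, [0, 0, -0.003], 0], [0, [0, 0, -0.003], 0]]'

```text
clock: 5.03
position: [0.5296, 0.0389, 0.1164]
ee_rot: [-0.706, 0.706, 0.038, -0.039]
contact_force: [-8.2, -0.6, 24.8]
width: -0.0003
```

Request:
jog_arm --targets '[[0, [0, 0, -0.002], 0], [0, [0, 0, 0], 0]]'

```text
clock: 5.28
position: [0.5296, 0.0389, 0.1164]
ee_rot: [-0.706, 0.706, 0.039, -0.039]
contact_force: [-8.5, -0.2, 22.0]
width: 0.0002
```

It stopped at 0.1164, against a predicted home of ~0.116, with a firm stop force. I'll check the picture before lifting.

Run:
```python
from h import *
p,d=get_image("side");p=p[:,:,::-1]
cv2.imwrite(f"pics/side4.png",p[140:300,260:460].repeat(4,0).repeat(4,1)[:600])
s=manip.get_state();print(s['position'],s['contact_force'])
```

```text
[0.52956884 0.03885603 0.11637467] [-8.49599135 -0.41600703 22.6638815 ]
```

View pics/side4.png

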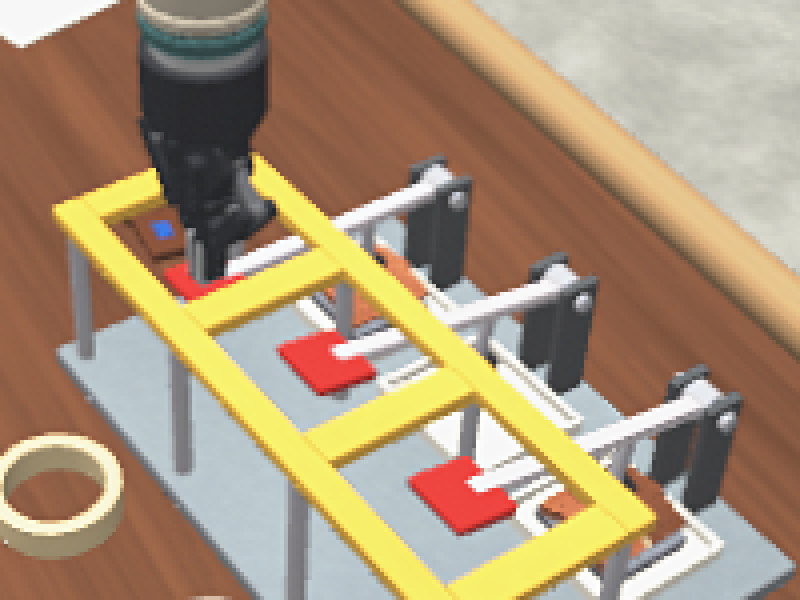

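The left paddle (200,280) is clearly down, and the fingers are clear of the bars. Next I lift and move to the right station, staying above the guard.

Request:
jog_arm --targets '[[0, [0, 0, 0.01], 0], [0, [0, 0, 0.04], 0], [0, [0, 0, 0.04], 0], [0, [0, 0, 0], 0], [0, [0.006, -0.05, 0], 0], [0, [0.006, -0.05, 0], 0], [0, [0.006, -0.05, 0], 0], [0, [0.006, -0.05, 0], 0], [0, [0.005, -0.0485, 0], 0], [0, [0, 0, 0], 0]]'

```text
clock: 6.58
position: [0.5593, -0.213, 0.2015]
ee_rot: [-0.706, 0.706, 0.037, -0.038]
contact_force: [-0.3, -0.2, 0.2]
width: 0.0001
```

Run:
```python
from h import *
p,d=get_image("side");p=p[:,:,::-1]
cv2.imwrite(f"pics/side5.png",p[140:300,260:460].repeat(4,0).repeat(4,1)[:600])
s=manip.get_state();print(s['position'],s['contact_force'])
```

```text
[ 0.55884389 -0.21080122  0.20154412] [ 0.04872766 -0.44901773  0.3243379 ]
```

View pics/side5.png

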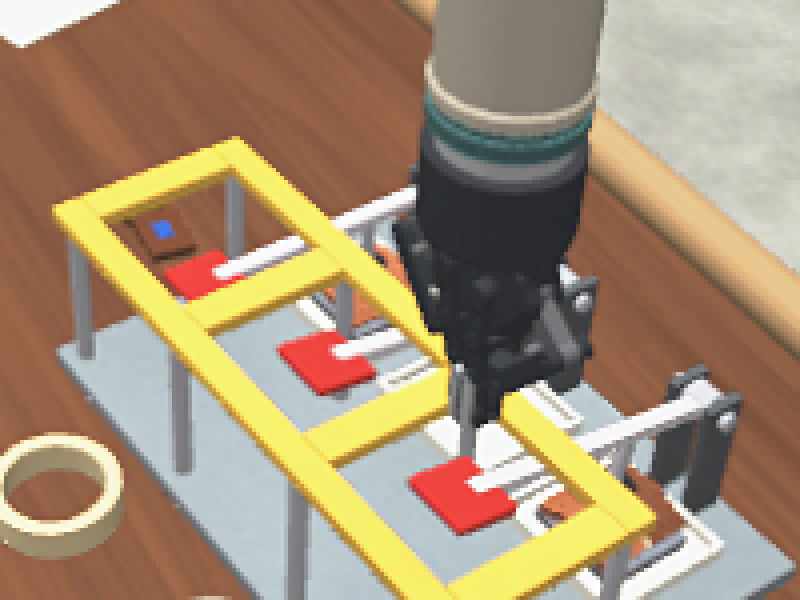

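The left lever stays down and the arm is above the right window. Descending to about 0.144.

Request:
jog_arm --targets '[[0, [0, 0.001, -0.02], 0], [0, [0, 0, -0.02], 0], [0, [0, 0, -0.01], 0], [0, [0, 0, -0.007], 0], [0, [0, 0, 0], 0]]'

```text
clock: 7.25
position: [0.5593, -0.2081, 0.1463]
ee_rot: [0.706, -0.706, -0.039, 0.039]
contact_force: [0.8, 0.3, 1.0]
width: 0.0
```

Request:
jog_arm --targets '[[0, [0, 0, -0.006], 0], [0, [0, 0, -0.006], 0], [0, [0, 0, -0.006], 0], [0, [0, 0, -0.005], 0], [0, [0, 0, 0], 0]]'

```text
clock: 7.88
position: [0.5587, -0.2088, 0.1236]
ee_rot: [-0.706, 0.706, 0.038, -0.039]
contact_force: [-0.0, -0.1, 0.8]
width: 0.0004
```

Request:
jog_arm --targets '[[0, [0, 0, -0.003], 0], [0, [0, 0, -0.003], 0], [0, [0, 0, 0], 0]]'

```text
clock: 8.25
position: [0.5589, -0.2089, 0.1177]
ee_rot: [-0.706, 0.706, 0.038, -0.039]
contact_force: [-2.4, -1.2, 4.0]
width: -0.0
```

Request:
jog_arm --targets '[[0, [0, 0, -0.002], 0], [0, [0, 0, -0.002], 0], [0, [0, 0, 0], 0]]'

```text
clock: 8.62
position: [0.5589, -0.2089, 0.1165]
ee_rot: [-0.706, 0.707, 0.039, -0.038]
contact_force: [-7.2, 0.0, 18.5]
width: 0.0
```

On the stop at 0.1165, the same height as the left. Lifting away and moving clear for the final check.

Request:
jog_arm --targets '[[0, [0, 0, 0.01], 0], [0, [0, 0, 0.04], 0], [0, [0, 0, 0.05], 0], [0, [0, 0, 0.05], 0], [0, [0, -0.05, 0.03], 0], [0, [0, -0.06, 0], 0], [0, [-0.02, -0.05, 0], 0], [0, [-0.02, -0.05, 0], 0], [0, [0, 0, 0], 0]]'

```text
clock: 9.75
position: [0.5181, -0.4226, 0.2922]
ee_rot: [-0.706, 0.707, 0.037, -0.037]
contact_force: [0.4, 0.5, -0.2]
width: 0.0002
```

Run:
```python
from h import *
for n in ("top","side"):
    p,d=get_image(n);hsv=cv2.cvtColor(p,cv2.COLOR_RGB2HSV)
    cv2.imwrite(f"pics/{n}6.png",p[120:320,260:520,::-1].repeat(3,0).repeat(3,1))
    red=((hsv[...,0]<5)|(hsv[...,0]>174))&(hsv[...,1]>180)
    k,l,s,c=cv2.connectedComponentsWithStats(red.astype(np.uint8))
    for i in range(1,k):
        if s[i,4]>40: print(n,c[i].round(),s[i,4],np.median(cloud(n,d,l==i),0).round(4))
    for t in ("jar_c","tape_c","sherd_c"): print(t,[(x['score'],x['position']) for x in spot_point(t,n)[:1]])
print(manip.get_state())
```

```text
top [464. 215.] 73 [ 0.5518 -0.2202  0.0979]
jar_c [(0.92, [447.9, 271.3])]
tape_c [(0.78, [373.9, 280.2])]
sherd_c [(0.54, [292.1, 215.8])]
side [308. 209.] 104 [0.5217 0.0465 0.0991]
side [341. 231.] 184 [ 0.5403 -0.0928  0.1282]
side [373. 273.] 262 [ 0.5543 -0.2138  0.0987]
jar_c [(0.58, [312.2, 304.3])]
tape_c [(0.97, [273.3, 263.7])]
sherd_c [(0.37, [352.9, 260.9])]
{'clock': 10.15, 'qpos': array([-7.80871343e-01,  3.98564390e-01,  1.20947849e+00,  2.97577774e-04,
        1.53321227e+00, -2.46266856e+00]), 'qd': array([-0.00338531,  0.00135147,  0.0006238 , -0.0015917 ,  0.00179548,
       -0.00015192]), 'effort': array([-1.36843873e-01, -4.99577129e+01, -2.57759804e+01, -4.43313489e-03,
       -6.50586866e-03,  9.39638521e-04]), 'position': array([ 0.51989505, -0.41735867,  0.29360458]), 'ee_rot': array([-0.7060001 ,  0.70603632,  0.03937867, -0.03906266]), 'contact_force': array([-0.05485642,  0.42302363, -0.15947217]), 'moment': array([ 0.02882551, -0.00204009,  0.04111187]), 'width': -0.00029385573589772246}
```

View pics/top6.png

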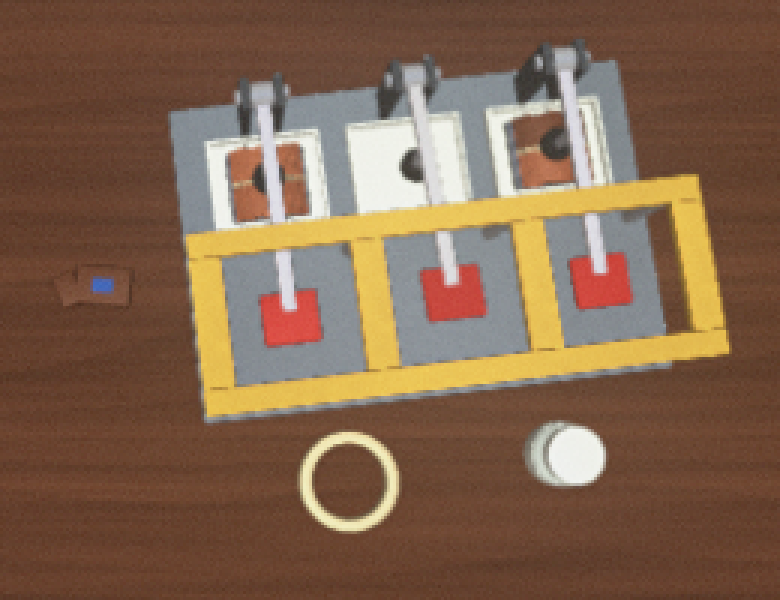

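View pics/side6.png

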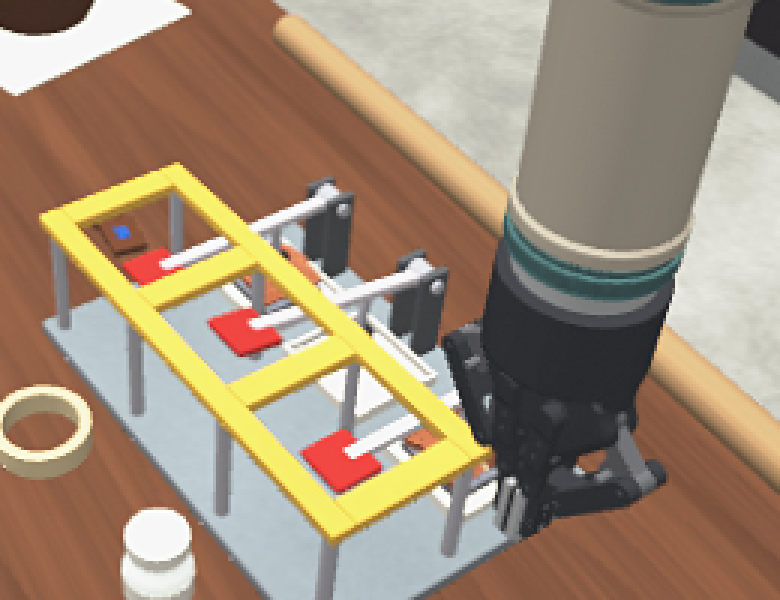

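The left paddle is at z = 0.099 and the right at 0.0987, so both are home. The middle one is at 0.128, still up. The jar, tape and sherd haven't moved in the pictures.

```bash
python3 -c "
from rig import *
print(sign_off())"
```

```text
the job is handed in; nothing more can be done
None
```

I pressed the left and right levers fully down through their windows with the fingers shut, left the middle (empty) lever up, and handed the job in at about 10 s. `sign_off()` gave no verdict, so what follows is from my own checks.

- **Levers:** both pressed paddles hit a firm stop at TCP z of about 0.1165 m. After I lifted away, their top faces measured about 0.099 m, which is the home height. The middle paddle measured 0.128 m and was not pressed.
- **Guard, trays and pottery:** I saw no force beyond the paddle pushes, about 25 N at most. The fingers were clear of the bars in the pictures I took during the left press. I took none during the right press.
- **Jar, tape and sherd:** they show in the same places as before in the top view.
- **Disagreements:** the last side-view detection of the sherd (353, 261; score 0.37) was false. The top view and the side picture both show the sherd where it started. The side-view jar detection was about 4 px off the first one, but the top view agreed within about 1 px.

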